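Put the dial gauge away in its spring-lid box

ROBOT

A 6-joint arm with a two-finger parallel gripper is mounted at the origin on the work surface. World frame = base frame: x ahead of the robot, y to its left, z up, the work surface at z = 0. Lengths are in m, angles in rad, forces in N, time in s.
With the tool pointing down it reaches from about 0.25 to 0.775 m from the base axis. Payload 4 kg.
Tool frame: the origin (TCP) lies on the centre line of the jaws, within the pads' length; the fingertips stand 25 mm ahead of it and the grasp point (between the pads) lies 6 mm ahead of it; y points along the fingers, x is the direction in which the jaws open and shut, and the axes are right-handed (so a half turn about y gives the same grasp; the last joint's range is limited). The gripper opens to 85 mm and grips with 20 to 120 N. Pads are 22 mm wide; open, the fingers measure 114 mm over their backs; the gripper's body (76 mm by 85 mm) begins 54 mm behind the grasp point. The pads swing forward as they close: fully open they stand 13 mm farther back than shut.
Start: joints at [1.004, 0.087, 1.371, -0, 1.684, -0.103], TCP at [0.246, 0.492, 0.22] pointing down, gripper open.
Joint ranges: [-3.1, 3.1], [-0.76, 2.03], [0.27, 2.55], [-1.08, 4.22], [0.17, 2.65], [-2.57, 2.57]. Speed limits (rad/s): [2.79, 2.79, 3.14, 3.14, 3.14, 3.14].

INTERFACE

Orientations are given as a rotation vector (axis times angle).
In Python, from rig import state, vision, robot gives the robot as it stands.
- The arm moves only by the tool servo_tool, never from a script. Its argument "moves" is a list that holds one entry, the list of rows, each a list of 4 numbers: the shift along the world's x, y, z in m, then the turn about the world's z in rad. In form: [[[x, y, z, spin], ...]]. A call has 1 to 5 rows; each row is the pose to reach, as a shift and turn from the pose measured when the call began; what a row does not reach only later rows make up. A row lasts 1/10 s, in which the tool goes at most 50 mm and 8.59 degrees, less where a joint would pass 70% of its speed; a pose out of reach is approached as far as the arm can. A call with a gripper value outside its range is refused whole. "hand" is the opening, from 0 (shut) to 1 (fully open), set as the call begins (left out, the last holds). The fingers move at their own pace and stop on an object; "force" is the grip in N (left out, the last holds). Time passes only in rows, so rows that repeat a pose let the fingers close. It gives the time, the measured TCP pose, the force and the opening at its end, in the units of the state.
- state(): the state, without advancing time (a new reading comes with each control period).
- vision.capture(name): name is "scene" or "top" or "wrist"; returns a dict with "frame" (420x560x3 uint8, red, green, blue), "range_z" (420x560 float32, m along the optical axis (not along the pixel's ray), 0 where there is no reading), "mtx" (3x3 intrinsics, pixels), "extrinsics" (4x4, takes a point from camera to world coordinates); the wrist camera has in their place "T_tool_cam" (4x4, takes a point from camera to tool coordinates, whose origin is the TCP and whose axes are the tool frame's). Camera axes: x right, y up, looking along -z (the intrinsics and any distortion apply to the point x, -y, -z); pixel columns grow to the right and rows downward; lengths in m; the calibration is good to about 2 mm. The wrist camera is an equidistant fisheye: a pixel r from the principal point sees the ray r / f radians off the axis. A picture is of the moment at which its call begins: read the wrist's pose just before it.
- robot.hand_in(): hands the job in, once; it reports no verdict.
The state is a dict: "time": time; "q": joint angles; "dq": joint speeds; "joint_efforts": joint torques, N m; "eef_pos": TCP position; "orientation": TCP orientation; "ft_force": force on the tool from outside, world axes, zero at the start; "wrist_torque": the same for the moment, N m; "grip_width": finger opening in m.
Only numpy, scipy, OpenCV 4.12 (cv2) and the standard library are available. Lean on these libraries where they do the work, as an engineer would, in place of code of your own. Each camera call takes 0.05 s, during which the arm holds its last target.

TASK

Put the dial gauge away in its box: press the lid down over its latch so that it springs open, set the gauge down face up in its foam cut-out with the stem in the stem slot (set it down, do not drop it), then swing the lid down and press it home until the latch holds it shut. Leave the other things on the bench and in the box where they are.

Things in the scene. Friction and masses are not known exactly. Their poses are not given: they have to be found in the camera images.
- gauge_box: shallow plywood instrument box fixed to the bench, 196 (x) by 264 (y) by 58 mm high, walls 8 mm, blue lid. Origin: centre of its underside; x from its front (robot side) to the hinge at the rear, y left, z up. Inside: yellow foam bed 14 mm above the bench, dark foam blocks on it; left, the gauge's cut-out; right, a square; middle of the front, a black latch housing (55 wide, 32 deep, 50 mm high).
- lid (a joint): angle of the blue steel lid about its rear hinge, rad: 0 to 0.01 = latched shut, 1.5 = fully open, almost upright; stop at -0.038. A spring always pushes it open. Push-push latch under the press mark: from 0, pressing down to the stop (7 to 9 mm, 3 to 5 N) and letting it rise frees it; it opens by itself in 2 s. Pressing it from open (1 to 3 N) down to that same stop and letting go latches it.
- lid_press (a point): round black press mark, 30 mm across, on the lid's top face above the latch, 25 mm from the lid's front edge and 182 mm from the hinge line; moves with the lid; 73 to 75 mm above the bench when latched. z = outward normal of the top face, x = from front edge to hinge. At the stop the pressing force rises sharply.
- lid_hinge (a point): middle of the lid's hinge line, 102 mm behind the box's centre, 63 mm above the bench; the line runs along the box's y. The lid (panel 206 by 278 by 5 mm, with a 20 mm rim turned down at front and sides) has its top face 9 mm above this line along the lid's normal and its front edge 206 mm from the line.
- gauge_center (a point): dial gauge lying on its flat back, face up; point at the centre of the dial, half-way up. Black bezel 54 mm across, 22 mm high, white face, red hand. An 8 mm stem and thinner spindle point along the gauge's -x, axis 11 mm above the back, tip 70 mm from the dial centre; a 9 mm thick cap reaches 35 mm out along +x. z up through the face. 130 to 210 g.
- gauge_tip (a point): tip of the gauge's spindle, 70 mm from the dial centre along the gauge's -x.
- nest (a point): where gauge_center comes when the gauge lies in its cut-out (back on the yellow bed): 12 mm behind, 50 mm left of the box centre, 25 mm above the bench. Axes as the box; the gauge's must match (stem to -x). Dark foam 30 mm above the bench stands 33 mm in front (with an 18 mm slot for the stem) and 43 mm behind; free for fingers 74 mm to the left wall, 80 mm to the divider on the right.
- nest_tip (a point): in the box: where gauge_tip comes when the gauge lies in its cut-out.
- mug: dark blue mug, 72 mm across, 82 mm high, handle; standing on the bench. Origin: centre of its foot. Leave alone.
- toolholder: dark steel lathe tool holder with a tool bit, 75 by 32 by 40 mm block, with a screw up to 58 mm high, standing on the bench. Origin: centre of its underside. Leave alone.
- square: small steel engineer's square lying in the right-hand part of the box, 82 by 52 by 12 mm. Leave alone.
- hammer: hammer lying at the back of the bench. Leave alone.
- wrench: spanner, 180 mm, lying on the bench at the left. Leave alone.
- screwdriver: screwdriver lying on the bench at the right. Leave alone.
- oil: white oil bottle with red cap, 58 mm across, 160 mm high, at the back. Leave alone.
Things that resemble listed ones, but are neither listed nor needed, are in the scene too. Of the things that look like the part that bears gauge_center, the smaller one is meant.

How it is judged:
By the outcome, as a careful person would: the job done as asked, in the order asked, and still so for the second after the job is handed in, with the robot touching nothing.
It also fails if it takes over 72 s, if anything falls off the work surface, if the arm or the gripper's body presses on something with over 40 N, if the wrist force passes 120 N, or if a joint passes its speed limit or range.

## Working session

There is one attempt and no reset: what is moved stays moved. The work goes in short steps, Python scripts to look and compute and a tool call to move; the robot and the scene stay as the last step left them, time stands still between calls to the robot, and variables do not carry over. Pictures are saved under pics/ and viewed, and the job is handed in when it is done.

Besides the shell and the picture viewer there is one more tool, called after ">>>" as name(argument=value, ...) on one line, values as JSON. servo_tool: Moves the arm, as the interface text tells. Its arguments: {"type":"object","properties":{"moves":{"type":"array"},"hand":{"type":"number"},"force":{"type":"number"}},"required":["moves"]}

```bash
ls; mkdir -p pics
cat > h.py <<'E'
import numpy as np, cv2
from rig import state, vision, robot
from scipy.spatial.transform import Rotation as R
def cap(name,fn):
    s=state(); c=vision.capture(name)
    np.savez('last_%s.npz'%name, **{k:np.array(v) for k,v in c.items()}, pos=s['eef_pos'], ori=s['orientation'])
    cv2.imwrite('pics/'+fn,cv2.cvtColor(c['frame'],cv2.COLOR_RGB2BGR)); return c
def world(name,u,v,z=None,zr=None):
    c=np.load('last_%s.npz'%name); K=c['mtx']; d=zr if zr else c['range_z'][int(round(v)),int(round(u))]
    if name=='wrist':
        x=(u-K[0,2])/K[0,0]; y=(v-K[1,2])/K[1,1]; r=np.hypot(x,y); ray=np.array([x/r*np.sin(r),-y/r*np.sin(r),-np.cos(r)])
        T=np.eye(4); T[:3,:3]=R.from_rotvec(c['ori']).as_matrix(); T[:3,3]=c['pos']; T=T@c['T_tool_cam']
    else:
        ray=np.array([(u-K[0,2])/K[0,0],-(v-K[1,2])/K[1,1],-1]); T=c['extrinsics']
    o=T[:3,3]; w=T[:3,:3]@ray
    if z is not None: return o+w*(z-o[2])/w[2]
    return o+w*d/(-ray[2])
def crop(name,u0,v0,u1,v1,k,fn):
    f=np.load('last_%s.npz'%name)['frame'][v0:v1,u0:u1]
    cv2.imwrite('pics/'+fn,cv2.cvtColor(cv2.resize(f,None,fx=k,fy=k,interpolation=cv2.INTER_CUBIC),cv2.COLOR_RGB2BGR))
E
python3 - <<'E'
from h import *
print(state())
for n in ('scene','top','wrist'):
    c=cap(n,n+'0.png'); print(n,c['mtx'].tolist(),c.get('extrinsics',c.get('T_tool_cam')), [k for k in c])
E
```

```text
pics
{'time': 0.0, 'q': array([ 1.00387644e+00,  8.79737489e-02,  1.37229942e+00, -2.58307884e-05,
        1.68361899e+00, -1.03116285e-01]), 'dq': array([ 0.00102102, -0.00061716,  0.00196303, -0.00098132,  0.00212563,
       -0.00033081]), 'joint_efforts': array([-1.66443795e-03, -3.51869380e+01, -3.13266599e+01, -3.84099785e-04,
        1.08832534e-02, -6.42520703e-06]), 'eef_pos': array([0.24576993, 0.49142453, 0.21840602]), 'orientation': array([-1.39466067, -0.85958937,  0.862963  ]), 'ft_force': array([ 0.13513405, -0.27616045,  0.08342882]), 'wrist_torque': array([-0.02966723, -0.00733533, -0.05073604]), 'grip_width': 0.08531290448120708}
scene [[458.62448584880696, 0.0, 279.919358323875], [0.0, 458.62448584880696, 198.7682878999041], [0.0, 0.0, 1.0]] [[-0.74204607 -0.44482387  0.50149711  1.10809486]
 [ 0.67033781 -0.48809145  0.55894003  0.67820377]
 [-0.00385341  0.75093173  0.6603686   0.89632393]
 [ 0.          0.          0.          1.        ]] ['frame', 'range_z', 'mtx', 'extrinsics']
top [[419.63274253552436, 0.0, 279.49267080482997], [0.0, 419.63274253552436, 212.08567432089933], [0.0, 0.0, 1.0]] [[-0.02045718  0.98059103 -0.19499422  0.28906579]
 [-0.99937314 -0.02569235 -0.02435627 -0.02945341]
 [-0.0288934   0.19437372  0.98050193  1.232086  ]
 [ 0.          0.          0.          1.        ]] ['frame', 'range_z', 'mtx', 'extrinsics']
wrist [[325.19226210127806, 0.0, 281.182265199883], [0.0, 325.19226210127806, 206.1852775431808], [0.0, 0.0, 1.0]] [[ 9.99999722e-01 -6.77825978e-04  3.09411561e-04 -7.73936859e-04]
 [ 4.80718073e-04  2.69636030e-01 -9.62962190e-01 -1.53338889e-01]
 [ 5.69292284e-04  9.62962072e-01  2.69636281e-01  6.86050044e-02]
 [ 0.00000000e+00  0.00000000e+00  0.00000000e+00  1.00000000e+00]] ['frame', 'range_z', 'mtx', 'T_tool_cam']
```

View pics/top0.png

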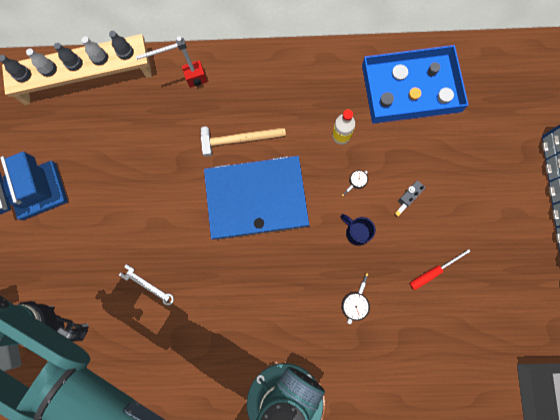

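View pics/scene0.png

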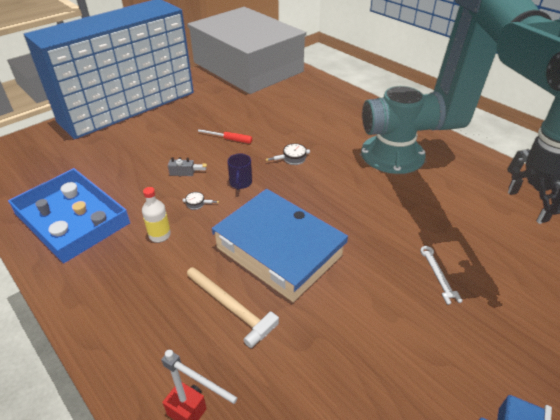

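View pics/wrist0.png

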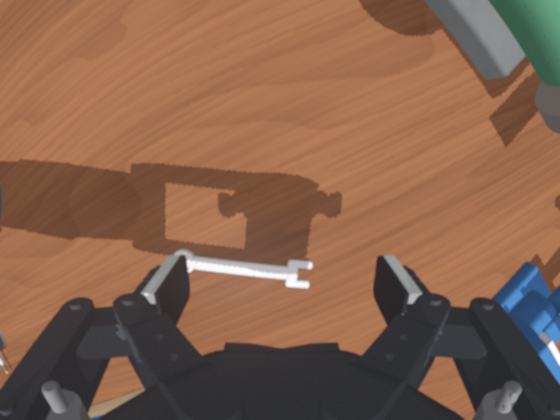

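Run:
```python
from h import *
crop('top',190,140,330,250,5,'box.png')
crop('top',330,150,440,250,7,'gauge.png')
crop('scene',150,120,330,230,4,'gs.png')
```

```text
(no output)
```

View pics/box.png

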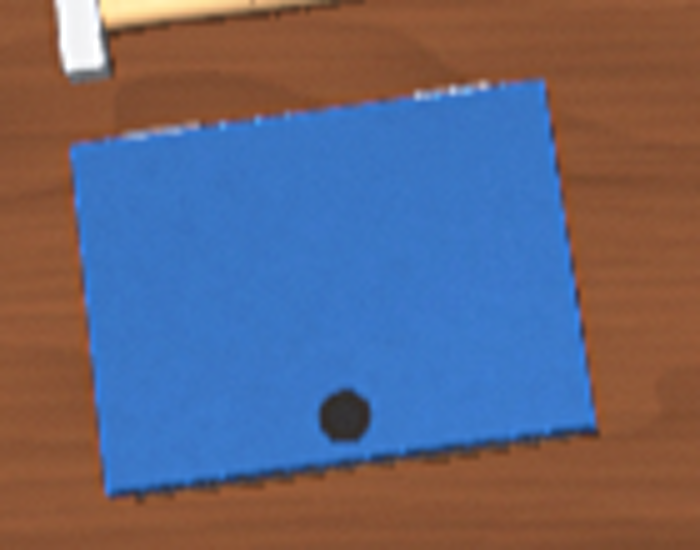

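View pics/gauge.png

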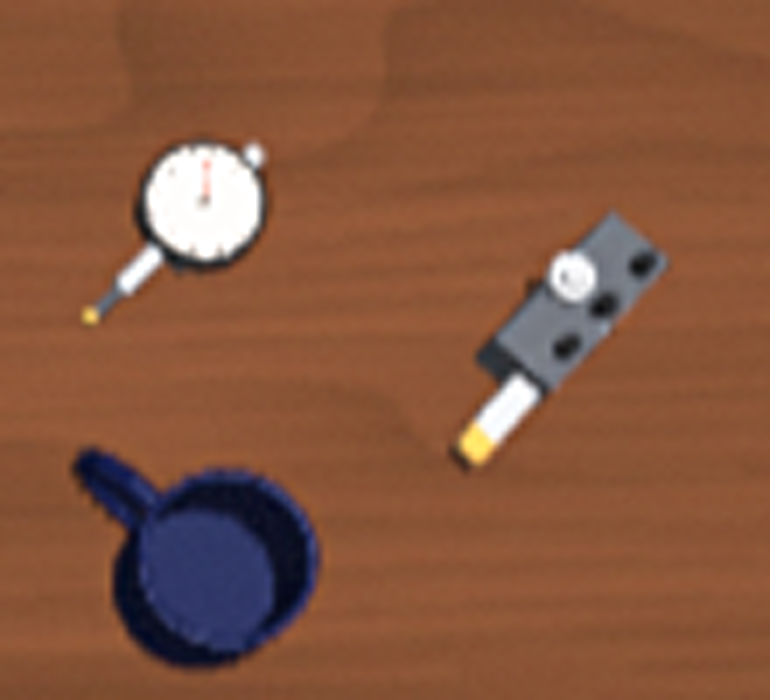

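View pics/gs.png

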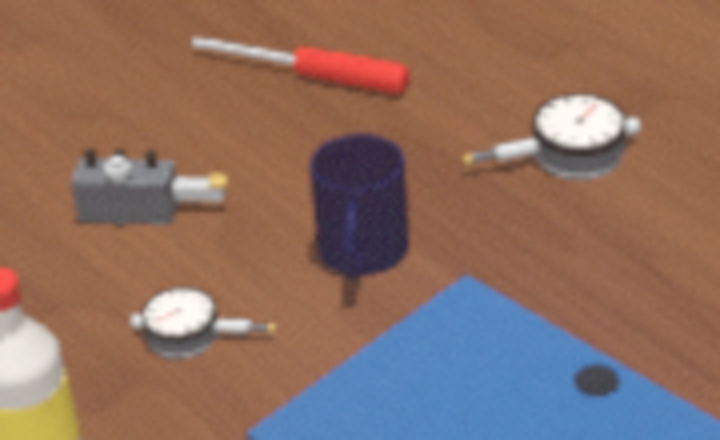

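Run:
```python
from h import *
P=lambda n,u,v,z:np.round(world(n,u,v,z),4)
print('depth pts', world('top',359,179), world('top',259,223), world('top',250,190))
d=P('top',359.1,179,.022);t=P('top',343,195.3,.011);c=P('top',366.3,172.1,.011)
print('dial',d,'tip',t,'cap',c, np.linalg.norm((t-d)[:2]), np.arctan2(*(d-t)[[1,0]]),np.arctan2(*(c-t)[[1,0]]))
print('scene dial',P('scene',150+180/4,120+306/4,.022),'tip',P('scene',150+270/4,120+328/4,.011),'big',P('scene',150+578/4,120+122/4,.025))
L=[P('top',190+a/5,140+b/5,.072) for a,b in ((72,147),(545,81),(596,428),(107,488))]
print(L); m=P('top',259,223,.074); print('mark',m,'scene',P('scene',150+597/4,120+381/4,.074))
for a in range(4): print(np.linalg.norm(L[a]-L[(a+1)%4]))
print('yaw',np.arctan2(*(L[0]-L[1])[[1,0]])-np.pi/2,np.arctan2(*(L[3]-L[2])[[1,0]])-np.pi/2,np.arctan2(*(L[0]-L[3])[[1,0]]),np.arctan2(*(L[1]-L[2])[[1,0]]))
print(R.from_rotvec(state()['orientation']).as_matrix())
```

```text
depth pts [ 0.62391466 -0.23779754  0.02127258] [0.48972152 0.05743877 0.0738011 ] [0.5862866  0.08227587 0.07187089]
dial [ 0.6237 -0.238   0.022 ] tip [ 0.5779 -0.1893  0.011 ] cap [ 0.6476 -0.2626  0.011 ] 0.06685304779888501 -0.8160763661754786 -0.8105676722287917
scene dial [ 0.6198 -0.2355  0.022 ] tip [ 0.5792 -0.1826  0.011 ] big [ 0.2511 -0.2044  0.025 ]
[array([0.6513, 0.2141, 0.072 ]), array([ 0.683 , -0.0604,  0.072 ]), array([ 0.4791, -0.0829,  0.072 ]), array([0.452 , 0.1915, 0.072 ])]
mark [0.4897 0.0574 0.074 ] scene [0.49   0.0644 0.074 ]
0.276324338414118
0.20513766109615272
0.27573496332529174
0.2005772918353421
yaw 0.11497339611362856 0.09844170352004045 0.11291455368288608 0.10990356067920819
[[ 4.47317898e-01 -9.28453121e-04 -8.94374550e-01]
 [ 8.94373377e-01 -1.45974091e-03  4.47318826e-01]
 [-1.72086968e-03 -9.99998504e-01  1.77415516e-04]]
```

>>> servo_tool(moves=[[[0.024,-0.043,-0.005,0.057],[0.048,-0.086,-0.01,0.114],[0.072,-0.13,-0.015,0.171],[0.096,-0.173,-0.02,0.228],[0.12,-0.216,-0.025,0.285]]], hand=0)

```text
time: 0.65
eef_pos: [0.3662, 0.2738, 0.1932]
orientation: [-1.288, -1.078, 1.08]
ft_force: [0.2, 1.2, 0.0]
grip_width: 0.0124
```

>>> servo_tool(moves=[[[0.024,-0.043,-0.005,0.057],[0.048,-0.086,-0.01,0.114],[0.072,-0.13,-0.015,0.171],[0.096,-0.173,-0.02,0.228],[0.11,-0.206,-0.025,0.285]]])

```text
time: 1.15
eef_pos: [0.4771, 0.065, 0.1677]
orientation: [-1.157, -1.288, 1.291]
ft_force: [0.5, 0.4, -0.1]
grip_width: -0.0002
```

Run:
```python
from h import *
c=cap('wrist','w1.png'); s=state(); print(s['eef_pos'],s['ft_force'],R.from_rotvec(s['orientation']).as_matrix().round(3))
```

```text
[0.47812036 0.0605513  0.16648951] [ 1.27246778 -2.90334005 -0.47022719] [[-0.107 -0.001 -0.994]
 [ 0.994 -0.007 -0.107]
 [-0.007 -1.     0.001]]
```

View pics/w1.png

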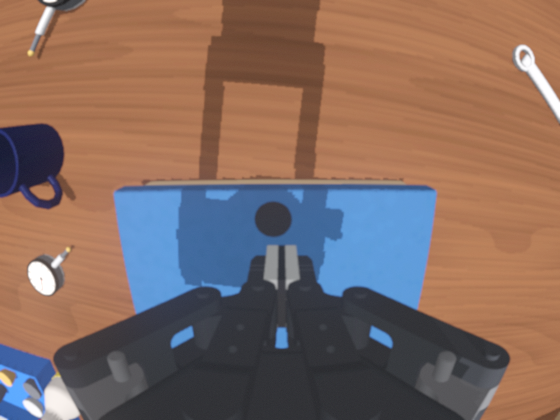

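Run:
```python
from h import *
P=lambda u,v,z:np.round(world('wrist',u,v,z),4)
print('mark',P(273,219,.074)); print('front corners',P(117,190,.072),P(435,190,.072)); print('gauge',P(46,275,.022), P(69,249,.011))
print(state()['eef_pos'],state()['time'])
```

```text
mark [0.4885 0.0589 0.074 ]
front corners [ 0.4791 -0.0776  0.072 ] [0.4492 0.1922 0.072 ]
gauge [ 0.6167 -0.2251  0.022 ] [ 0.5776 -0.1861  0.011 ]
[0.47812036 0.0605513  0.16648951] 1.2
```

>>> servo_tool(moves=[[[0.006,-0.001,-0.03,0],[0.011,-0.002,-0.055,0],[0.011,-0.002,-0.061,0],[0.011,-0.002,-0.061,0]]])

```text
time: 1.6
eef_pos: [0.4879, 0.0588, 0.1042]
orientation: [-1.159, -1.281, 1.295]
ft_force: [-0.4, -0.5, 0.7]
grip_width: 0.0001
```

>>> servo_tool(moves=[[[0.001,0,-0.004,0],[0.001,0,-0.008,0],[0.001,0,-0.01,0],[0.001,0,-0.011,0],[0.001,0,-0.012,0]]])

```text
time: 2.1
eef_pos: [0.4891, 0.0589, 0.0925]
orientation: [-1.159, -1.281, 1.295]
ft_force: [0.2, 0.4, -1.0]
grip_width: -0.0
```

>>> servo_tool(moves=[[[0,0,-0.002,0],[0,0,-0.003,0],[0,0,-0.004,0],[0,0,-0.005,0]]])

```text
time: 2.5
eef_pos: [0.4891, 0.0589, 0.0874]
orientation: [-1.159, -1.281, 1.295]
ft_force: [-0.1, -0.3, 0.1]
grip_width: -0.0001
```

Run:
```python
from h import *
c=cap('wrist','w2.png'); c=cap('scene','s2.png'); print(state()['ft_force'],state()['joint_efforts'])
crop('scene',180,100,380,300,3,'s2c.png')
```

```text
[-0.34735099 -0.13306137  0.41984972] [-9.77255586e-04 -3.07683814e+01 -2.95182896e+01 -3.16170591e-02
  1.43474062e-03  9.03379737e-05]
```

View pics/s2c.png

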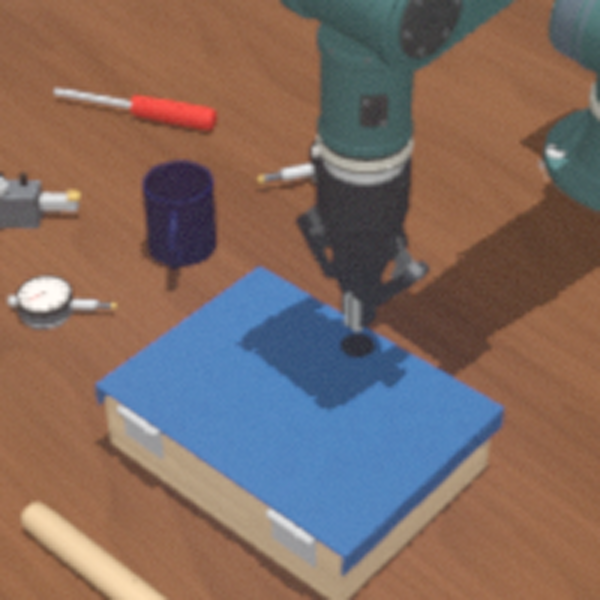

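View pics/w2.png

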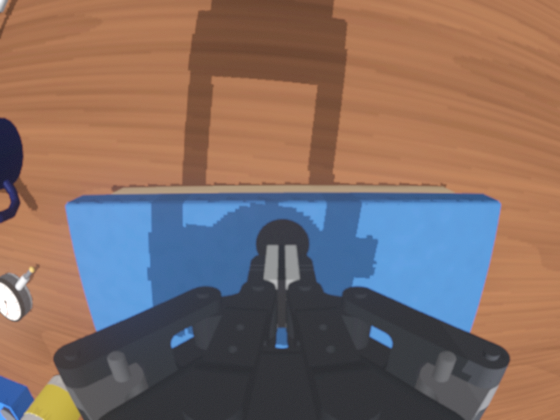

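Run:
```python
from h import *
for v in (198,200,202,204,206,208,210,212,214): print(v,[world('scene',u,v).round(4).tolist() for u in (296,298)])
for v in (225,235,244,248,252,256): print(v,[world('wrist',u,v).round(4).tolist() for u in (273,290)])
```

```text
198 [[0.5009, 0.0619, 0.1386], [0.5013, 0.0693, 0.1436]]
200 [[0.4994, 0.0605, 0.1301], [0.5021, 0.0703, 0.1382]]
202 [[0.4994, 0.0607, 0.1235], [0.4988, 0.0673, 0.1275]]
204 [[0.5006, 0.0621, 0.1183], [0.5008, 0.0694, 0.1233]]
206 [[0.5005, 0.0622, 0.1115], [0.4992, 0.068, 0.1146]]
208 [[0.4993, 0.0611, 0.1031], [0.4984, 0.0675, 0.1069]]
210 [[0.4822, 0.044, 0.0738], [0.4774, 0.0467, 0.0727]]
212 [[0.487, 0.0491, 0.0731], [0.4839, 0.0534, 0.0742]]
214 [[0.4926, 0.0549, 0.0735], [0.4893, 0.0591, 0.0743]]
225 [[0.4779, 0.0526, 0.0741], [0.4771, 0.0618, 0.0733]]
235 [[0.4838, 0.0532, 0.0738], [0.4825, 0.0624, 0.0743]]
244 [[0.4889, 0.0537, 0.0741], [0.4883, 0.0631, 0.073]]
248 [[0.4778, 0.0536, 0.1063], [0.4766, 0.0612, 0.107]]
252 [[0.4772, 0.0538, 0.1121], [0.4768, 0.0611, 0.1112]]
256 [[0.4775, 0.0539, 0.1156], [0.4765, 0.061, 0.1162]]
```

>>> servo_tool(moves=[[[0,0,-0.005,0],[0,0,-0.01,0],[0,0,-0.015,0],[0,0,-0.017,0],[0,0,-0.018,0]]])

```text
time: 3.1
eef_pos: [0.4886, 0.0589, 0.0687]
orientation: [-1.158, -1.28, 1.295]
ft_force: [-0.4, 0.6, -0.6]
grip_width: 0.0001
```

>>> servo_tool(moves=[[[0,0,-0.003,0],[0,0,-0.005,0],[0,0,-0.007,0],[0,0,-0.009,0],[0,0,-0.01,0]]])

```text
time: 3.6
eef_pos: [0.4885, 0.0589, 0.0588]
orientation: [-1.158, -1.28, 1.295]
ft_force: [-1.8, 0.1, 2.7]
grip_width: 0.0
```

>>> servo_tool(moves=[[[0,0,-0.002,0],[0,0,-0.004,0],[0,0,-0.005,0]]])

```text
time: 3.9
eef_pos: [0.4884, 0.0588, 0.0544]
orientation: [-1.158, -1.28, 1.296]
ft_force: [-4.5, -0.3, 6.0]
grip_width: 0.0
```

>>> servo_tool(moves=[[[0,0,-0.001,0],[0,0,-0.0015,0]]])

```text
time: 4.1
eef_pos: [0.4884, 0.0588, 0.0533]
orientation: [-1.158, -1.28, 1.296]
ft_force: [-3.4, -0.1, 6.3]
grip_width: -0.0002
```

>>> servo_tool(moves=[[[0,0,-0.001,0],[0,0,-0.002,0]]])

```text
time: 4.3
eef_pos: [0.4884, 0.0588, 0.0527]
orientation: [-1.158, -1.28, 1.296]
ft_force: [-6.3, -0.3, 11.9]
grip_width: -0.0
```

>>> servo_tool(moves=[[[0,0,0.015,0],[0,0,0.05,0],[-0.04,-0.005,0.08,0],[-0.085,-0.01,0.1,0],[-0.13,-0.015,0.12,0]]])

```text
time: 4.8
eef_pos: [0.3576, 0.0437, 0.1733]
orientation: [-1.159, -1.281, 1.296]
ft_force: [-1.1, 0.0, 0.5]
grip_width: -0.0003
```

Run:
```python
from h import *
c=cap('scene','s3.png'); print(state()['ft_force'],state()['eef_pos'])
```

```text
[-5.06435491  0.93762184  0.29768934] [0.35331666 0.04353444 0.17748479]
```

View pics/s3.png

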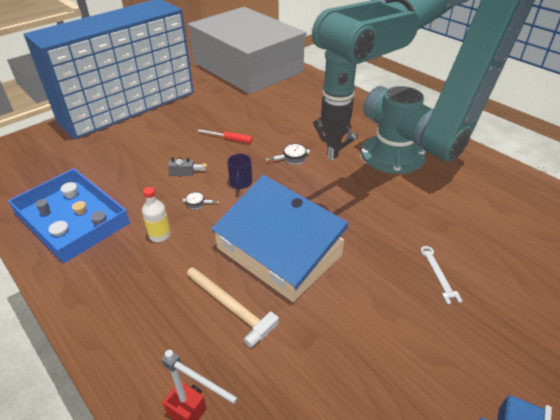

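>>> servo_tool(moves=[[[0.01,-0.045,0,-0.1],[0.02,-0.09,0,-0.2],[0.03,-0.135,0,-0.3],[0.045,-0.18,0,-0.4],[0.07,-0.22,0,-0.5]]], hand=1)

```text
time: 5.35
eef_pos: [0.4233, -0.1789, 0.1774]
orientation: [-1.377, -0.906, 0.918]
ft_force: [0.1, -0.7, 1.3]
grip_width: 0.0721
```

>>> servo_tool(moves=[[[0.035,-0.022,0,-0.1],[0.075,-0.03,0,-0.2],[0.115,-0.036,0,-0.3],[0.145,-0.036,0,-0.42],[0.155,-0.036,0,-0.42]]])

```text
time: 5.85
eef_pos: [0.5806, -0.215, 0.1755]
orientation: [-1.492, -0.582, 0.595]
ft_force: [-0.2, 0.4, -0.0]
grip_width: 0.0854
```

Run:
```python
from h import *
c=cap('wrist','w4.png');c=cap('scene','s4.png');c=cap('top','t4.png'); s=state(); print(s['time'],s['ft_force'],s['eef_pos'],R.from_rotvec(s['orientation']).as_matrix().round(3),s['q'])
```

```text
6.0 [0.41762739 0.0303432  0.9667031 ] [ 0.57798119 -0.21469857  0.17654618] [[ 0.728 -0.008 -0.685]
 [ 0.685 -0.006  0.728]
 [-0.01  -1.     0.001]] [-0.44299506  0.25089819  1.26775007 -0.00840611  1.62777127 -1.19814262]
```

View pics/w4.png

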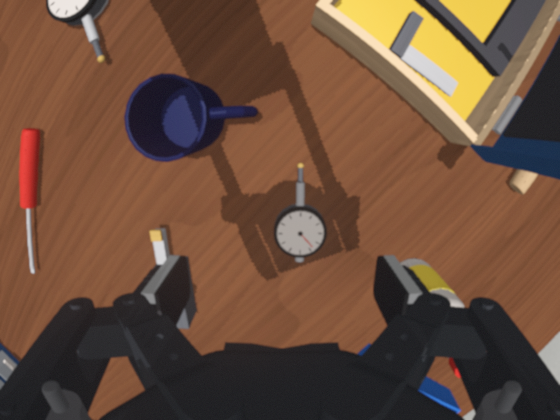

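View pics/s4.png

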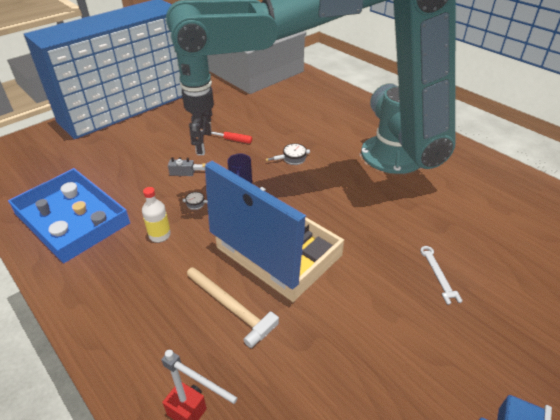

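View pics/t4.png

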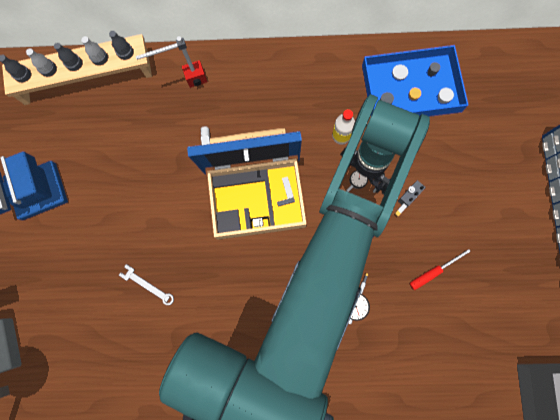

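Run:
```python
from h import *
P=lambda u,v,z:np.round(world('wrist',u,v,z),4)
crop('wrist',250,140,350,280,5,'w4c.png')
d,t=P(300,232,.022),P(300,166,.011); print(d,t,np.linalg.norm((d-t)[:2]),np.arctan2(*(d-t)[[1,0]]))
for u,v in ((178,262),(175,275),(385,262),(390,275),(180,320),(385,300)): print('finger',u,v,world('wrist',u,v).round(4))
for n,u,v in (('wrist',430,275),('wrist',415,268),('wrist',253,112),('wrist',300,232),('wrist',160,232),('top',344,117)): print(n,u,v,world(n,u,v).round(4))
```

```text
[ 0.6231 -0.236   0.022 ] [ 0.5783 -0.1888  0.011 ] 0.06507595562110474 -0.811479204688201
finger 178 262 [ 0.5413 -0.2367  0.211 ]
finger 175 275 [ 0.5435 -0.2389  0.2168]
finger 385 262 [ 0.6038 -0.1778  0.2107]
finger 390 275 [ 0.6049 -0.1791  0.2192]
finger 180 320 [ 0.5958 -0.3998  0.0395]
finger 385 300 [ 0.6134 -0.1882  0.2178]
wrist 430 275 [ 0.7501 -0.1717  0.0482]
wrist 415 268 [ 0.744  -0.179   0.0278]
wrist 253 112 [ 0.512  -0.1791  0.0542]
wrist 300 232 [ 0.6232 -0.236   0.0219]
wrist 160 232 [ 0.5173 -0.3351  0.0271]
top 344 117 [ 0.7614 -0.1836  0.1586]
```

View pics/w4c.png

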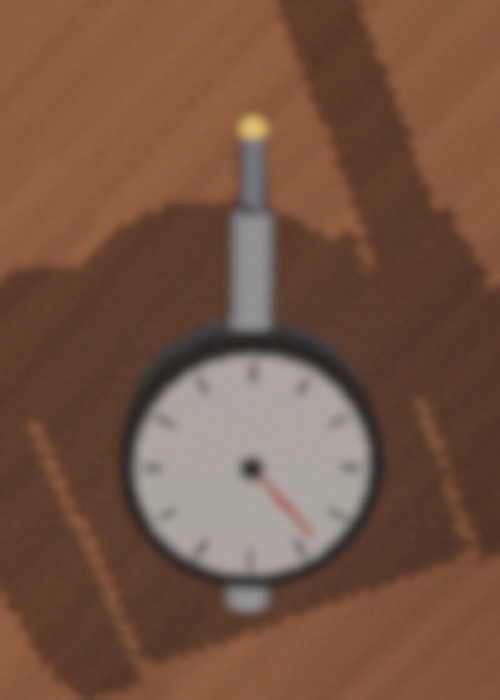

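>>> servo_tool(moves=[[[0.02,-0.01,-0.02,0],[0.04,-0.02,-0.05,0.004],[0.0455,-0.0223,-0.09,0.004],[0.0455,-0.0223,-0.126,0.004],[0.0455,-0.0223,-0.13,0.004]]])

```text
time: 6.5
eef_pos: [0.6184, -0.2353, 0.0402]
orientation: [-1.481, -0.578, 0.608]
ft_force: [-0.6, 0.2, -1.4]
grip_width: 0.0852
```

Run:
```python
from h import *
c=cap('wrist','w5.png'); s=state(); print(s['time'],s['ft_force'],s['eef_pos'],R.from_rotvec(s['orientation']).as_matrix().round(3))
for u,v in ((178,262),(175,275),(385,262),(390,275)): print('finger',u,v,world('wrist',u,v).round(4))
```

```text
6.55 [ 0.13666796 -0.41752871 -0.18995712] [ 0.61989624 -0.23592804  0.04285348] [[ 0.725 -0.016 -0.688]
 [ 0.688 -0.002  0.726]
 [-0.013 -1.     0.009]]
finger 178 262 [ 0.5796 -0.2568  0.0771]
finger 175 275 [ 0.582  -0.2597  0.0818]
finger 385 262 [ 0.6427 -0.1982  0.0738]
finger 390 275 [ 0.6426 -0.1994  0.0844]
```

View pics/w5.png

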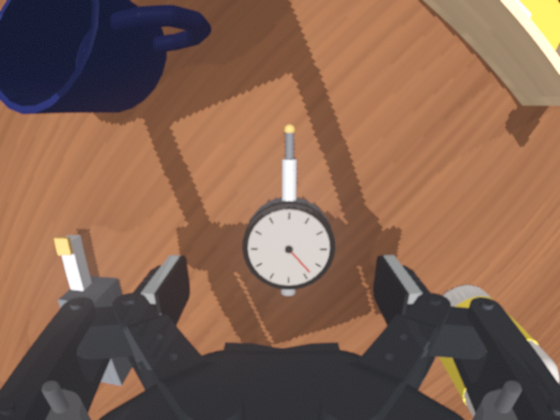

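Run:
```python
from h import *
d=world('wrist',289,248,.022);t=world('wrist',289.5,129,.011); print(d,t,np.linalg.norm((d-t)[:2]),np.arctan2(*(d-t)[[1,0]]))
c=np.load('last_wrist.npz'); M=R.from_rotvec(c['ori']).as_matrix()
def tl(p): return (M.T@(p-c['pos'])).round(3)
for u,v in ((68,245),(90,275),(115,285),(118,290),(70,298),(112,375),(120,360),(140,100),(205,30),(470,300),(65,390),(130,310),(75,345),(205,300)):
    p=world('wrist',u,v); print(u,v,p.round(3),tl(p))
for u,v in ((330+615/7,150+212/7),(330+665/7,150+260/7),(330+550/7,150+395/7),(330+480/7,150+355/7)): print(world('top',u,v).round(3), 0)
```

```text
[ 0.62374875 -0.23613802  0.022     ] [ 0.5780047 -0.1879576  0.011    ] 0.0664369698217073 -0.8113319949572319
68 245 [ 0.519 -0.336  0.028] [-0.141  0.015 -0.005]
90 275 [ 0.538 -0.368 -0.001] [-0.149  0.043 -0.042]
115 285 [ 0.559 -0.352  0.006] [-0.122  0.035 -0.044]
118 290 [ 0.563 -0.355  0.004] [-0.122  0.037 -0.05 ]
70 298 [ 0.542 -0.365  0.036] [-0.145  0.006 -0.041]
112 375 [ 0.599 -0.398  0.039] [-0.126  0.001 -0.105]
120 360 [ 0.597 -0.389  0.029] [-0.121  0.012 -0.097]
140 100 [ 0.497 -0.236  0.005] [-0.088  0.038  0.083]
205 30 [ 0.514 -0.179  0.041] [-0.037  0.001  0.112]
470 300 [ 0.744 -0.179  0.023] [ 0.13   0.014 -0.046]
65 390 [ 0.575 -0.272  0.147] [-0.058 -0.106  0.005]
130 310 [ 0.576 -0.26   0.115] [-0.049 -0.074  0.012]
75 345 [ 0.57  -0.271  0.133] [-0.061 -0.091  0.009]
205 300 [ 0.616 -0.313 -0.   ] [-0.055  0.041 -0.055]
[ 0.621 -0.417  0.   ] 0
[ 0.588 -0.423  0.041] 0
[ 0.541 -0.383  0.001] 0
[ 0.556 -0.351  0.017] 0
```

>>> servo_tool(moves=[[[0.004,-0.0007,-0.025,0],[0.004,-0.0007,-0.045,0],[0.004,-0.0007,-0.052,0],[0.004,-0.0007,-0.052,0],[0.004,-0.0007,-0.052,0]]], hand=0.75)

```text
time: 7.05
eef_pos: [0.6251, -0.2373, -0.0064]
orientation: [-1.487, -0.583, 0.603]
ft_force: [-0.4, -0.0, 0.5]
grip_width: 0.0643
```

Run:
```python
from h import *
c=cap('wrist','w6.png'); s=state(); print(s['time'],s['ft_force'],s['eef_pos'],s['grip_width'])
for u in (205,210,215,345,350,355): print(u,[ (v,world('wrist',u,v).round(4)[2]) for v in range(246,276,4)])
```

```text
7.1 [0.65846726 0.58497531 0.70550283] [ 0.62526185 -0.23733369 -0.00630027] 0.06388425381170254
205 [(246, np.float64(-0.0008)), (250, np.float64(0.0158)), (254, np.float64(0.0196)), (258, np.float64(0.0259)), (262, np.float64(0.0257)), (266, np.float64(0.0262)), (270, np.float64(0.0256)), (274, np.float64(0.0284))]
210 [(246, np.float64(-0.0009)), (250, np.float64(0.0139)), (254, np.float64(0.0146)), (258, np.float64(0.0155)), (262, np.float64(0.017)), (266, np.float64(0.0183)), (270, np.float64(0.0185)), (274, np.float64(0.0186))]
215 [(246, np.float64(-0.0005)), (250, np.float64(-0.0007)), (254, np.float64(-0.0012)), (258, np.float64(-0.0008)), (262, np.float64(-0.0007)), (266, np.float64(-0.0004)), (270, np.float64(-0.0016)), (274, np.float64(-0.0003))]
345 [(246, np.float64(-0.0006)), (250, np.float64(-0.0005)), (254, np.float64(-0.0011)), (258, np.float64(-0.0004)), (262, np.float64(-0.0019)), (266, np.float64(-0.0007)), (270, np.float64(-0.0016)), (274, np.float64(-0.0009))]
350 [(246, np.float64(-0.0017)), (250, np.float64(-0.001)), (254, np.float64(0.0098)), (258, np.float64(0.0111)), (262, np.float64(0.0112)), (266, np.float64(0.0112)), (270, np.float64(0.0129)), (274, np.float64(0.0129))]
355 [(246, np.float64(-0.0001)), (250, np.float64(0.0154)), (254, np.float64(0.0193)), (258, np.float64(0.0196)), (262, np.float64(0.0203)), (266, np.float64(0.0213)), (270, np.float64(0.0227)), (274, np.float64(0.0236))]
```

View pics/w6.png

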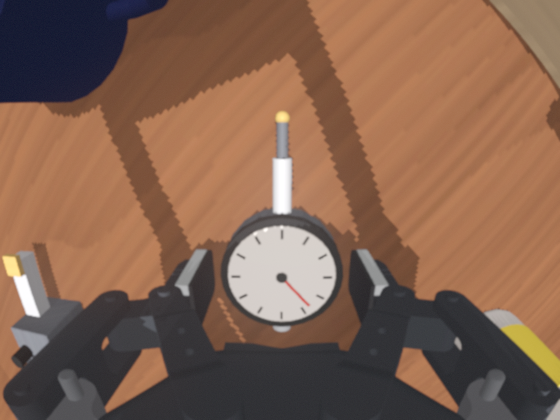

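>>> servo_tool(moves=[[[-0.001,0.0007,-0.004,0],[-0.0012,0.0008,-0.007,0],[-0.0012,0.0008,-0.007,0]]])

```text
time: 7.4
eef_pos: [0.6239, -0.2364, -0.0134]
orientation: [-1.487, -0.584, 0.603]
ft_force: [-0.4, -0.1, 0.9]
grip_width: 0.064
```

>>> servo_tool(moves=[[[0,0,0,0],[0,0,0,0],[0,0,0,0],[0,0,0,0]]], hand=0.5, force=40)

```text
time: 7.8
eef_pos: [0.6241, -0.2365, -0.0132]
orientation: [-1.488, -0.584, 0.603]
ft_force: [-0.4, 0.5, 1.9]
grip_width: 0.0527
```

Run:
```python
from h import *
c=cap('wrist','w7.png'); s=state(); print(s['time'],s['ft_force'],s['eef_pos'],s['grip_width'])
for u in (205,210,215,220,225,335,340,345,350,355): print(u,[ (v,world('wrist',u,v).round(4)[2]) for v in range(242,276,4)])
```

```text
7.85 [-0.25096188 -0.33033257  1.35623629] [ 0.62408715 -0.23648203 -0.01316756] 0.05265519687823062
205 [(242, np.float64(-0.0005)), (246, np.float64(-0.0008)), (250, np.float64(-0.0004)), (254, np.float64(-0.0019)), (258, np.float64(0.0178)), (262, np.float64(0.0218)), (266, np.float64(0.0248)), (270, np.float64(0.0277)), (274, np.float64(0.0314))]
210 [(242, np.float64(-0.0001)), (246, np.float64(-0.0009)), (250, np.float64(0.0079)), (254, np.float64(0.013)), (258, np.float64(0.0178)), (262, np.float64(0.0225)), (266, np.float64(0.0261)), (270, np.float64(0.0282)), (274, np.float64(0.0316))]
215 [(242, np.float64(-0.0018)), (246, np.float64(-0.0002)), (250, np.float64(0.0085)), (254, np.float64(0.0134)), (258, np.float64(0.0162)), (262, np.float64(0.0218)), (266, np.float64(0.0247)), (270, np.float64(0.0263)), (274, np.float64(0.0269))]
220 [(242, np.float64(-0.0012)), (246, np.float64(-0.0014)), (250, np.float64(0.008)), (254, np.float64(0.0136)), (258, np.float64(0.0154)), (262, np.float64(0.0157)), (266, np.float64(0.0204)), (270, np.float64(0.0214)), (274, np.float64(0.0211))]
[... 795 characters left out ...]
64(-0.0022)), (250, np.float64(0.0071)), (254, np.float64(0.0132)), (258, np.float64(0.0159)), (262, np.float64(0.0203)), (266, np.float64(0.0211)), (270, np.float64(0.0214)), (274, np.float64(0.0222))]
350 [(242, np.float64(-0.001)), (246, np.float64(-0.0003)), (250, np.float64(0.0088)), (254, np.float64(0.0122)), (258, np.float64(0.0166)), (262, np.float64(0.0203)), (266, np.float64(0.0243)), (270, np.float64(0.0277)), (274, np.float64(0.0295))]
355 [(242, np.float64(0.0001)), (246, np.float64(-0.0001)), (250, np.float64(-0.0017)), (254, np.float64(0.0122)), (258, np.float64(0.0169)), (262, np.float64(0.021)), (266, np.float64(0.0238)), (270, np.float64(0.0275)), (274, np.float64(0.0317))]
```

View pics/w7.png

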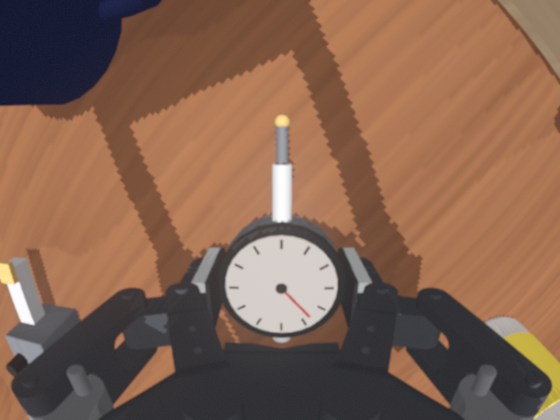

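>>> servo_tool(moves=[[[0,0,0.02,0],[-0.005,0.005,0.06,0],[-0.025,0.02,0.1,0.1],[-0.045,0.055,0.12,0.22],[-0.065,0.1,0.125,0.34]]])

```text
time: 8.35
eef_pos: [0.5602, -0.1376, 0.1155]
orientation: [-1.403, -0.851, 0.864]
ft_force: [1.2, 0.9, -0.6]
grip_width: 0.0528
```

>>> servo_tool(moves=[[[-0.005,0.045,0,0.12],[-0.01,0.09,0,0.24],[-0.01,0.135,0,0.36],[-0.01,0.18,0,0.48],[-0.01,0.215,0.01,0.582]]])

```text
time: 8.85
eef_pos: [0.5481, 0.0798, 0.1232]
orientation: [-1.157, -1.289, 1.304]
ft_force: [0.2, -0.5, -1.5]
grip_width: 0.0532
```

Run:
```python
from h import *
c=cap('wrist','w8.png');c=cap('top','t8.png');c=cap('scene','s8.png'); s=state(); print(s['time'],s['ft_force'],s['eef_pos'],s['grip_width'],R.from_rotvec(s['orientation']).as_matrix().round(3))
```

```text
9.0 [-0.33013057 -0.76471108 -1.44643165] [0.55006171 0.079377   0.12559614] 0.05258266489348429 [[-0.115  0.004 -0.993]
 [ 0.993 -0.01  -0.115]
 [-0.011 -1.    -0.002]]
```

View pics/w8.png

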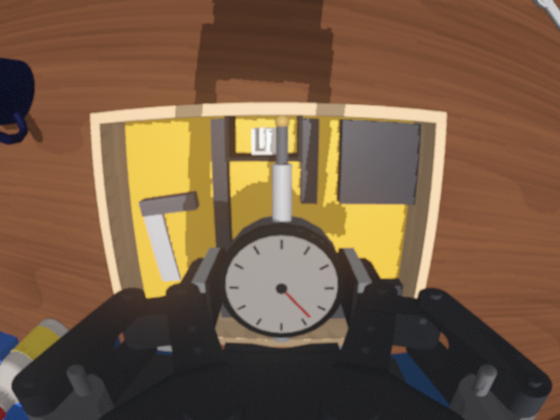

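View pics/s8.png

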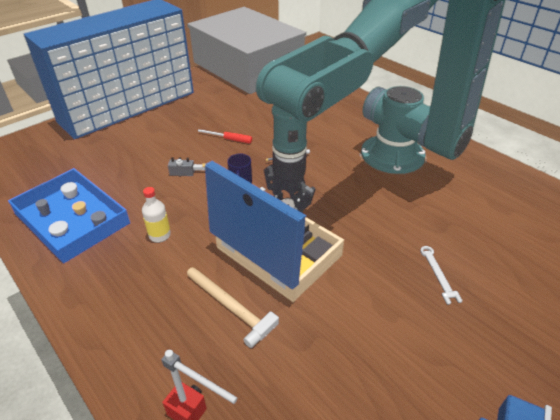

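Run:
```python
from h import *
crop('wrist',200,90,460,240,3,'w8c.png')
K=np.load('last_top.npz')
crop('top',180,120,320,250,5,'t8c.png')
```

View pics/w8c.png

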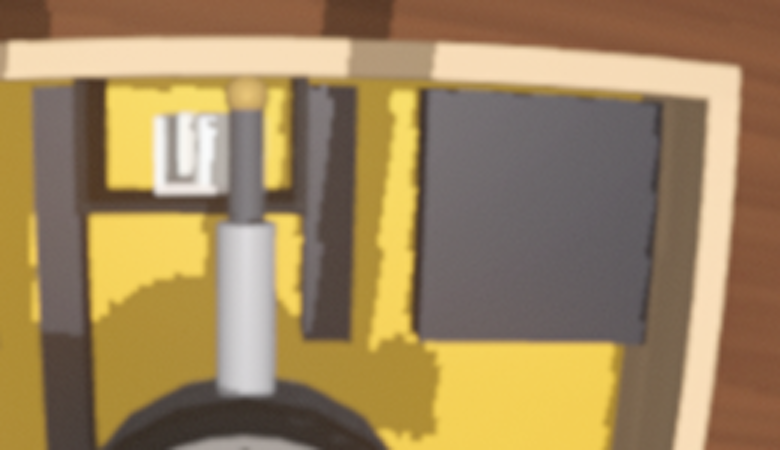

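View pics/t8c.png

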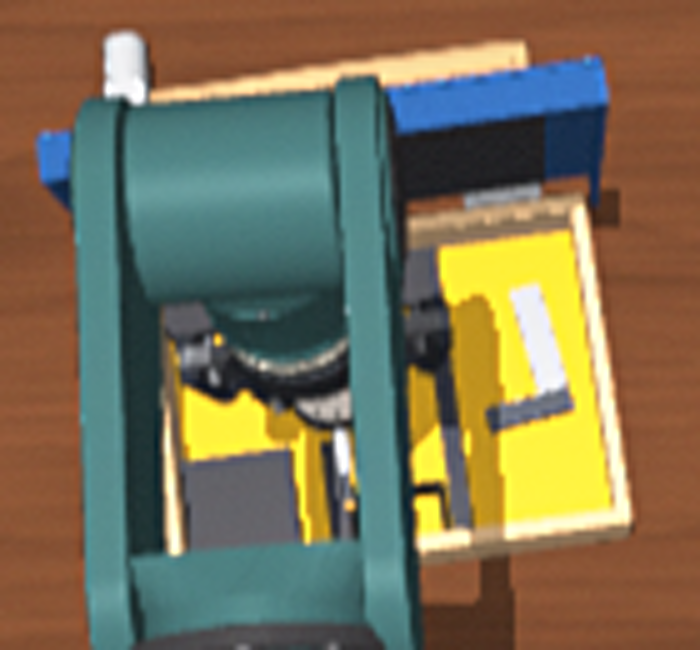

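Run:
```python
from h import *
W=lambda a,b,z:world('wrist',200+a/3,90+b/3,z)
b1=[W(355,90,.03),W(350,338,.03)]; b2=[W(427,92,.03),W(421,335,.03)]
print(b1,b2)
mid=[(b1[i]+b2[i])/2 for i in (0,1)]; print('mid',mid,'w',[np.linalg.norm(b1[i]-b2[i]) for i in (0,1)],'yaw',[np.arctan2(*(x[1]-x[0])[[1,0]]) for x in (b1,b2,mid)])
cl=world('wrist',200+742/3,90+68/3,.058); cr=world('wrist',92,115,.058); print('corners',cl,cr,np.linalg.norm(cl-cr),'yaw',np.arctan2(*(cl-cr)[[1,0]])-np.pi/2)
for u,v in ((-0,0),): pass
print('depth chk',world('wrist',380,160),world('wrist',445,115))
yaw=.111
Rz=np.array([[np.cos(yaw),-np.sin(yaw)],[np.sin(yaw),np.cos(yaw)]])
mf=(cl+cr)[:2]/2; print('box centre from corners',mf+Rz@[.098,0],'nest',mf+Rz@[.110,.05])
m=np.array([.4888,.0582]); print('from mark',m+Rz@[.080,0],'nest',m+Rz@[.092,.05])
# slot: block rear edge is 33mm in front of nest; box y of slot
for p in (mid[1],): print('nest from slot rear', p[:2]+Rz@[.033,0])
d=world('wrist',281.5,288,.1256+.0132+.022);t=world('wrist',200+246/3,90+90/3,.1256+.0132+.011)
print('gauge in hand',d,t,np.linalg.norm((d-t)[:2]),'yaw',np.arctan2(*(d-t)[[1,0]]))
```

```text
[array([0.4778044 , 0.09816154, 0.03      ]), array([0.54174545, 0.10576305, 0.03      ])] [array([0.47565503, 0.11639645, 0.03      ]), array([0.53862672, 0.12441181, 0.03      ])]
mid [array([0.47672971, 0.107279  , 0.03      ]), array([0.54018608, 0.11508743, 0.03      ])] w [np.float64(0.018361148597027536), np.float64(0.018907742146476298)] yaw [np.float64(0.11832774026541626), np.float64(0.12660432027387725), np.float64(0.122436529423777)]
corners [0.45625481 0.18842487 0.058     ] [ 0.48684748 -0.07187477  0.058     ] 0.2620912292123365 yaw 0.11699198308095538
depth chk [0.50130271 0.1507353  0.030196  ] [0.45820356 0.18753852 0.05647906]
box centre from corners [0.56894804 0.06913073] nest [0.57533558 0.12015229]
from mark [0.56830767 0.06706178] nest [0.57469521 0.11808333]
nest from slot rear [0.57298299 0.11874291]
gauge in hand [0.54617179 0.07966066 0.1608    ] [0.4806293  0.07192695 0.1498    ] 0.06599718657541846 yaw 0.1174524095930207
```

>>> servo_tool(moves=[[[0.012,0.02,0,0],[0.026,0.04,-0.01,-0.001],[0.026,0.04,-0.04,-0.001],[0.026,0.04,-0.07,-0.001],[0.026,0.04,-0.075,-0.001]]])

```text
time: 9.5
eef_pos: [0.5724, 0.1176, 0.045]
orientation: [-1.157, -1.28, 1.304]
ft_force: [-0.9, -0.3, -2.2]
grip_width: 0.0525
```

>>> servo_tool(moves=[[[0,0,0,0],[0,0,0,0]]])

```text
time: 9.7
eef_pos: [0.5724, 0.1166, 0.0452]
orientation: [-1.158, -1.279, 1.304]
ft_force: [-0.3, -0.2, -1.4]
grip_width: 0.0527
```

Run:
```python
from h import *
c=cap('wrist','w9.png'); s=state(); print(s['time'],s['ft_force'],s['eef_pos'],s['grip_width'],R.from_rotvec(s['orientation']).as_matrix().round(3))
crop('wrist',150,60,450,300,2.5,'w9c.png')
print(world('wrist',270,275),world('wrist',290,275),world('wrist',280,200))
```

```text
9.75 [ 0.99653667  0.45618474 -0.5532888 ] [0.5731172  0.11691475 0.04613147] 0.05283013075923509 [[-0.111 -0.005 -0.994]
 [ 0.994 -0.012 -0.111]
 [-0.012 -1.     0.007]]
[0.56656411 0.11131567 0.08038157] [0.56558305 0.11941451 0.08040702] [0.53684841 0.11198607 0.07214541]
```

View pics/w9.png

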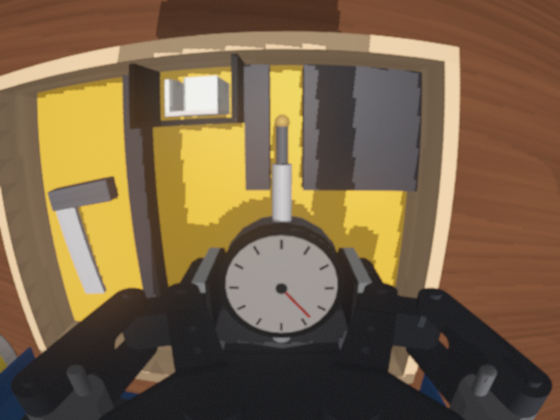

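View pics/w9c.png

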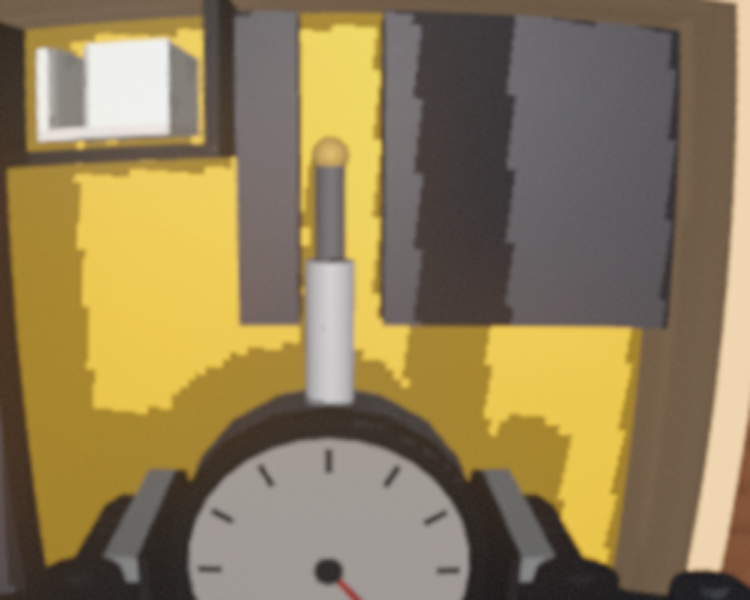

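Run:
```python
from h import *
W=lambda a,b,z:world('wrist',150+a/2.5,60+b/2.5,z)
b1=[W(299,15,.03),W(300,322,.03)]; b2=[W(385,15,.03),W(383,323,.03)]
b3=W(240,323,.03); b4=W(667,326,.03)
mid=[(b1[i]+b2[i])/2 for i in (0,1)]
s=state()['eef_pos']; zb=s[2]+.0132
d=W(328,571,zb+.022); t=W(330,152,zb+.011)
print('mid',mid,[np.linalg.norm(b1[i]-b2[i]) for i in (0,1)],'d',d,'t',t, np.arctan2(*(d-t)[[1,0]]))
yaw=.115
Rz=np.array([[np.cos(yaw),-np.sin(yaw)],[np.sin(yaw),np.cos(yaw)]])
back=[Rz.T@(p[:2]-s[:2]) for p in (b3,b1[1],b2[1],b4)]; print('foam rear edge rel TCP (box axes)',back)
print('d rel TCP',Rz.T@(d[:2]-s[:2]),'t',Rz.T@(t[:2]-s[:2]),'front',Rz.T@(mid[0][:2]-s[:2]), 'rear',Rz.T@(mid[1][:2]-s[:2]))
cl=world('wrist',459,47,.058); print('corner',Rz.T@(cl[:2]-s[:2]))
fr=[world('wrist',u,v,.058) for u,v in ((459,47),(281,33),(0,90))]; print([Rz.T@(p[:2]-s[:2]) for p in fr])
```

```text
mid [array([0.47655199, 0.10804873, 0.03      ]), array([0.54098185, 0.11529549, 0.03      ])] [np.float64(0.017604945942085972), np.float64(0.01766742810542596)] d [0.571763   0.11651125 0.08133147] t [0.50539355 0.10923063 0.07033147] 0.1092614805568837
foam rear edge rel TCP (box axes) [array([-0.03203653, -0.01961372]), array([-0.03221627, -0.00675421]), array([-0.03200153,  0.01091191]), array([-0.03184284,  0.07538555])]
d rel TCP [-0.00139156 -0.00024545] t [-0.06815805  0.00013769] front [-0.09694472  0.00227307] rear [-0.0321089   0.00207885]
corner [-0.10800719  0.08368192]
[array([-0.10800719,  0.08368192]), array([-0.10719574, -0.00029418]), array([-0.09998166, -0.16340696])]
```

>>> servo_tool(moves=[[[0.002,0.002,-0.01,0.004],[0.002,0.002,-0.025,0.004],[0.002,0.002,-0.035,0.004],[0.002,0.002,-0.041,0.004],[0.002,0.002,-0.041,0.004]]])

```text
time: 10.25
eef_pos: [0.5737, 0.1188, 0.0031]
orientation: [-1.154, -1.281, 1.308]
ft_force: [0.1, 0.8, -0.9]
grip_width: 0.0527
```

>>> servo_tool(moves=[[[0,0,0,0]]])

```text
time: 10.35
eef_pos: [0.5739, 0.1189, 0.0032]
orientation: [-1.154, -1.281, 1.308]
ft_force: [-0.2, 0.4, -1.4]
grip_width: 0.0529
```

Run:
```python
from h import *
c=cap('wrist','w10.png'); s=state(); print(s['time'],s['ft_force'],s['eef_pos'],s['grip_width'],R.from_rotvec(s['orientation']).as_matrix().round(3))
crop('wrist',150,60,450,300,2.5,'w10c.png')
print(world('wrist',270,275),world('wrist',290,275),world('wrist',281,200))
```

```text
10.4 [-0.26750219  0.55935853 -1.75723746] [0.57369201 0.11886333 0.00304194] 0.052482611527320165 [[-0.116 -0.009 -0.993]
 [ 0.993 -0.013 -0.115]
 [-0.012 -1.     0.011]]
[0.56806275 0.11359654 0.03849155] [0.56795614 0.12181932 0.03672556] [0.53841665 0.11453756 0.02992432]
```

View pics/w10c.png

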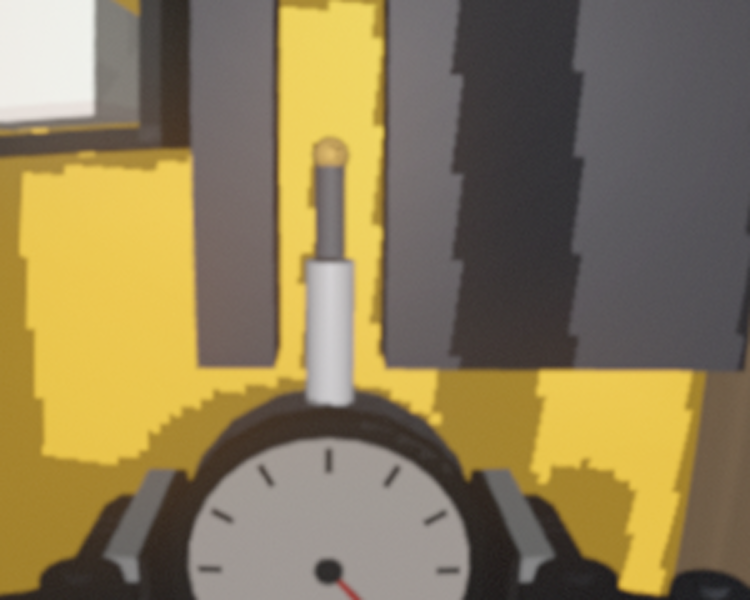

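>>> servo_tool(moves=[[[0,0,-0.001,0],[0,0,-0.0015,0],[0,0,-0.0015,0]]])

```text
time: 10.7
eef_pos: [0.5739, 0.1189, 0.0018]
orientation: [-1.154, -1.281, 1.308]
ft_force: [-0.0, 0.1, -1.1]
grip_width: 0.0528
```

>>> servo_tool(moves=[[[0,0,-0.0007,0],[0,0,-0.001,0],[0,0,-0.001,0]]])

```text
time: 11.0
eef_pos: [0.5739, 0.1189, 0.0009]
orientation: [-1.154, -1.281, 1.308]
ft_force: [-0.5, 0.6, -1.3]
grip_width: 0.0526
```

>>> servo_tool(moves=[[[0,0,-0.0007,0],[0,0,-0.001,0],[0,0,-0.001,0]]])

```text
time: 11.3
eef_pos: [0.574, 0.1189, 0.0008]
orientation: [-1.155, -1.281, 1.307]
ft_force: [-3.2, -0.6, 5.0]
grip_width: 0.0528
```

>>> servo_tool(moves=[[[0,0,-0.0005,0],[0,0,-0.0008,0],[0,0,-0.0008,0]]])

```text
time: 11.6
eef_pos: [0.574, 0.1189, 0.0008]
orientation: [-1.155, -1.281, 1.307]
ft_force: [-4.1, -0.1, 6.8]
grip_width: 0.0527
```

>>> servo_tool(moves=[[[0,0,0.0005,0],[0,0,0.0005,0],[0,0,0.0005,0]]], hand=0.85)

```text
time: 11.9
eef_pos: [0.5741, 0.1189, 0.0008]
orientation: [-1.155, -1.281, 1.307]
ft_force: [0.5, -0.3, -0.1]
grip_width: 0.0728
```

>>> servo_tool(moves=[[[0,0,0.01,0],[0,0,0.03,0],[0,0,0.06,0],[0,0,0.1,0],[-0.02,0,0.13,0]]])

```text
time: 12.4
eef_pos: [0.5562, 0.1188, 0.134]
orientation: [-1.158, -1.285, 1.305]
ft_force: [0.1, 0.7, -0.0]
grip_width: 0.0723
```

Run:
```python
from h import *
c=cap('wrist','w11.png'); s=state(); print(s['time'],s['ft_force'],s['eef_pos'],s['grip_width'])
```

```text
12.45 [-1.14838415  0.33638684  3.68946839] [0.55528369 0.11951228 0.14005814] 0.0725155819809287
```

View pics/w11.png

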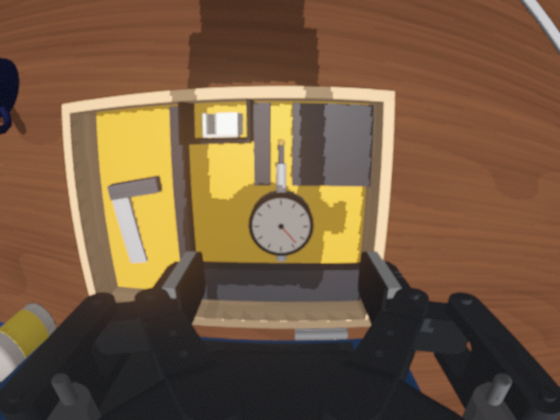

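>>> servo_tool(moves=[[[-0.01,-0.01,0.045,0],[-0.01,-0.02,0.09,0],[-0.005,-0.03,0.135,0],[0,-0.035,0.165,0],[0.0,-0.038,0.17,0]]], hand=0)

```text
time: 12.95
eef_pos: [0.5571, 0.0811, 0.3164]
orientation: [-1.17, -1.298, 1.297]
ft_force: [1.0, 0.2, -0.4]
grip_width: 0.0007
```

Run:
```python
from h import *
c=cap('scene','s12.png');c=cap('wrist','w12.png'); s=state(); print(s['time'],s['ft_force'],s['eef_pos'],s['grip_width'],s['q'])
K=np.load('last_scene.npz'); 
for p in [(.667,.0785,.245),(.67,.08,.27)]:
    q=np.linalg.inv(K['extrinsics'])@np.r_[p,1]; m=K['mtx']@np.array([q[0],-q[1],-q[2]]); print(m[:2]/m[2])
```

```text
13.05 [ 0.26436484  0.01670003 -0.10544518] [0.55570696 0.08120109 0.31141211] -7.287629035371386e-05 [ 0.05097304  0.11206413  1.16345242 -0.01184499  1.86178485 -1.63861709]
[246.36277552 198.85196482]
[245.0848519  190.93549236]
```

View pics/s12.png

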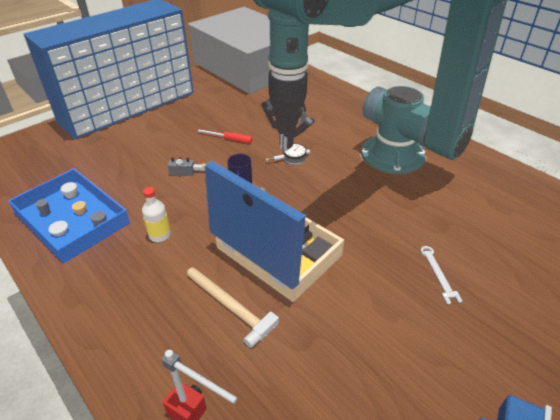

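View pics/w12.png

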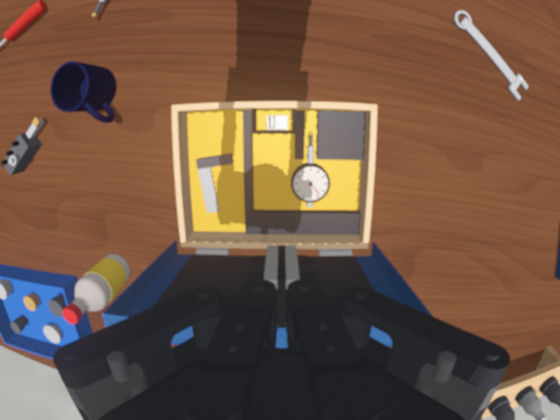

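>>> servo_tool(moves=[[[0.04,0,0,0],[0.08,0,0,0],[0.12,0.001,0,0],[0.15,0.002,0,0],[0.15,0.002,0,0]]])

```text
time: 13.55
eef_pos: [0.7078, 0.0833, 0.3024]
orientation: [-1.155, -1.283, 1.305]
ft_force: [0.5, -0.2, -1.3]
grip_width: -0.0004
```

>>> servo_tool(moves=[[[0,0,-0.02,0],[0,0,-0.04,0],[0,0,-0.05,0]]])

```text
time: 13.85
eef_pos: [0.7058, 0.0836, 0.2474]
orientation: [-1.149, -1.277, 1.309]
ft_force: [-0.7, 0.7, 0.0]
grip_width: -0.0001
```

Run:
```python
from h import *
c=cap('scene','s13.png');c=cap('wrist','w13.png'); s=state(); print(s['time'],s['ft_force'],s['eef_pos'],s['grip_width'],s['q'])
crop('scene',180,100,380,300,3,'s13c.png')
```

```text
13.95 [-0.98932912 -0.05372928 -0.53680171] [0.70600184 0.08352447 0.24893276] -3.1470566861489343e-05 [ 0.04336198  0.47351204  0.83333396 -0.01161257  1.84826463 -1.64634114]
```

View pics/s13c.png

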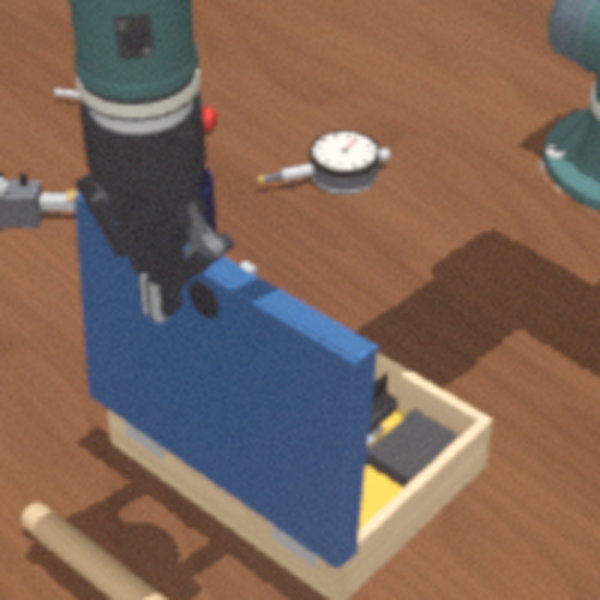

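View pics/w13.png

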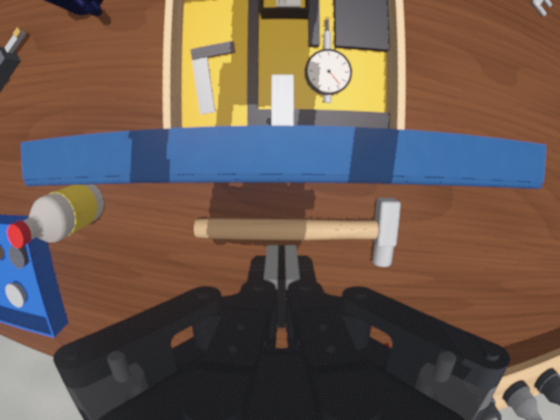

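>>> servo_tool(moves=[[[0,0,-0.015,0],[-0.005,-0.001,-0.025,0],[-0.01,-0.001,-0.03,0],[-0.015,-0.002,-0.03,0]]])

```text
time: 14.35
eef_pos: [0.6903, 0.0817, 0.2192]
orientation: [-1.15, -1.279, 1.309]
ft_force: [0.7, -1.0, 0.6]
grip_width: -0.0001
```

```bash
cat > plan.py <<'E'
from h import *
def tgt(th,s,yaw=.115):
    bx=.102-s*np.cos(th)+.009*np.sin(th)+.011; bz=.063+s*np.sin(th)+.009*np.cos(th)-.013
    return np.array([.5685+bx*np.cos(yaw),.067+bx*np.sin(yaw),bz])
if __name__=='__main__':
    s=state(); print(s['time'],s['eef_pos'],s['ft_force'])
    p0=s['eef_pos']
    for th in (1.5,1.4,1.25,1.1,.95,.8,.65,.5,.35,.2,.1,.05,0,-.038):
        ss=.172+(1.5-th)/1.5*.021
        print(th,(tgt(th,ss)).round(4),(tgt(th,ss)-p0).round(4))
E
python3 plan.py
```

```text
14.35 [0.69032121 0.08169072 0.21921658] [ 0.65533893 -1.01588717  0.58535863]
1.5 [0.6776 0.0796 0.2222] [-0.0127 -0.0021  0.003 ]
1.4 [0.6603 0.0776 0.2224] [-0.03   -0.0041  0.0032]
1.25 [0.6343 0.0746 0.2194] [-0.0561 -0.0071  0.0002]
1.1 [0.6087 0.0716 0.2124] [-0.0816 -0.01   -0.0069]
0.95 [0.5842 0.0688 0.2014] [-0.1061 -0.0129 -0.0178]
0.8 [0.5613 0.0662 0.1867] [-0.129  -0.0155 -0.0325]
0.65 [0.5407 0.0638 0.1685] [-0.1496 -0.0179 -0.0508]
0.5 [0.5229 0.0617 0.1471] [-0.1674 -0.02   -0.0721]
0.35 [0.5083 0.06   0.123 ] [-0.182  -0.0216 -0.0963]
0.2 [0.4974 0.0588 0.0966] [-0.193  -0.0229 -0.1226]
0.1 [0.4923 0.0582 0.0781] [-0.1981 -0.0235 -0.1411]
0.05 [0.4904 0.058  0.0686] [-0.1999 -0.0237 -0.1506]
0 [0.489  0.0578 0.059 ] [-0.2013 -0.0239 -0.1602]
-0.038 [0.4883 0.0577 0.0516] [-0.202  -0.024  -0.1676]
```

>>> servo_tool(moves=[[[-0.013,-0.002,0.002,0],[-0.03,-0.004,0.003,0],[-0.056,-0.007,0,0],[-0.082,-0.01,-0.007,0],[-0.106,-0.013,-0.018,0]]])

```text
time: 14.85
eef_pos: [0.5855, 0.0688, 0.2042]
orientation: [-1.157, -1.286, 1.304]
ft_force: [4.0, 0.3, 0.0]
grip_width: 0.0002
```

Run:
```python
from h import *
c=cap('scene','s14.png')
crop('scene',180,100,380,300,3,'s14c.png')
import plan
s=state(); p0=s['eef_pos']; print(s['time'],p0,s['ft_force'],s['wrist_torque'])
for th in (.95,.8,.65,.5,.35,.2,.1,.05,0): print(th,(plan.tgt(th,.172+(1.5-th)/1.5*.021)-p0).round(4))
```

```text
14.9 [0.57977086 0.06850545 0.20081881] [-1.49259791 -0.66298217 -1.51869391] [0.00290354 0.09404691 0.00828831]
0.95 [0.0044 0.0003 0.0006]
0.8 [-0.0184 -0.0023 -0.0141]
0.65 [-0.039  -0.0047 -0.0324]
0.5 [-0.0569 -0.0068 -0.0537]
0.35 [-0.0715 -0.0085 -0.0779]
0.2 [-0.0824 -0.0097 -0.1042]
0.1 [-0.0875 -0.0103 -0.1227]
0.05 [-0.0894 -0.0105 -0.1322]
0 [-0.0907 -0.0107 -0.1418]
```

View pics/s14c.png

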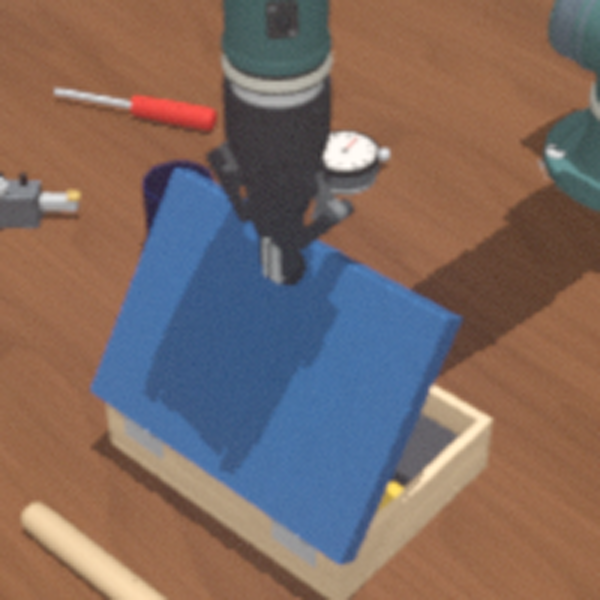

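>>> servo_tool(moves=[[[-0.01,-0.001,-0.008,0],[-0.022,-0.003,-0.018,0],[-0.039,-0.005,-0.034,0],[-0.057,-0.007,-0.055,0],[-0.071,-0.008,-0.078,0]]])

```text
time: 15.4
eef_pos: [0.5116, 0.0605, 0.126]
orientation: [-1.156, -1.284, 1.306]
ft_force: [3.8, 0.1, 2.2]
grip_width: -0.0001
```

Run:
```python
from h import *
c=cap('scene','s15.png')
crop('scene',180,100,380,300,3,'s15c.png')
import plan
s=state(); p0=s['eef_pos']; print(s['time'],p0,s['ft_force'])
for th in (.35,.2,.1,.05,0): print(th,(plan.tgt(th,.172+(1.5-th)/1.5*.021)-p0).round(4))
```

```text
15.45 [0.5061156  0.06039809 0.12045672] [-2.35982167 -0.46821504 -2.04660783]
0.35 [ 0.0022 -0.0004  0.0025]
0.2 [-0.0088 -0.0016 -0.0238]
0.1 [-0.0139 -0.0022 -0.0424]
0.05 [-0.0157 -0.0024 -0.0519]
0 [-0.0171 -0.0026 -0.0615]
```

View pics/s15c.png

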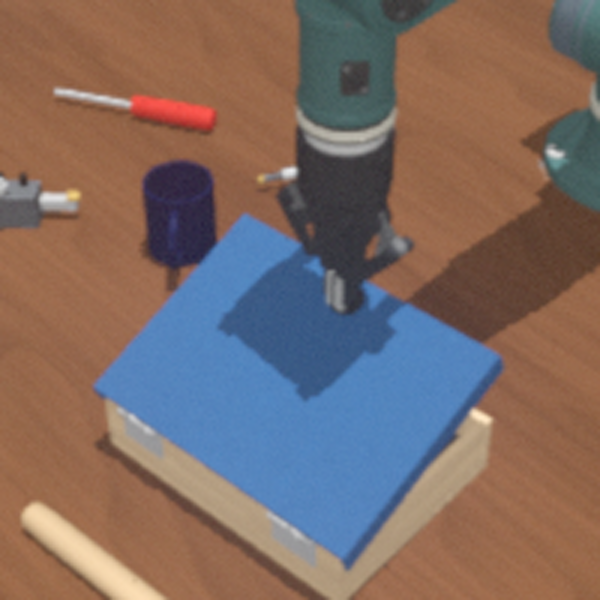

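>>> servo_tool(moves=[[[-0.003,0,-0.008,0],[-0.008,-0.001,-0.02,0],[-0.012,-0.002,-0.032,0],[-0.015,-0.002,-0.044,0],[-0.016,-0.002,-0.052,0]]])

```text
time: 15.95
eef_pos: [0.4902, 0.0582, 0.0676]
orientation: [-1.146, -1.275, 1.312]
ft_force: [1.4, -0.3, 3.2]
grip_width: 0.0001
```

>>> servo_tool(moves=[[[0,0,-0.003,0],[-0.001,0,-0.005,0],[-0.001,0,-0.007,0],[-0.001,0,-0.009,0]]])

```text
time: 16.35
eef_pos: [0.4889, 0.0581, 0.0586]
orientation: [-1.146, -1.274, 1.312]
ft_force: [-0.7, -0.1, 3.2]
grip_width: 0.0001
```

Now press to the stop in small steps.

>>> servo_tool(moves=[[[0,0,-0.002,0],[0,0,-0.004,0],[0,0,-0.005,0]]])

```text
time: 16.65
eef_pos: [0.4888, 0.0582, 0.0536]
orientation: [-1.146, -1.274, 1.312]
ft_force: [-0.7, 0.1, 4.2]
grip_width: 0.0
```

>>> servo_tool(moves=[[[0,0,-0.001,0],[0,0,-0.002,0]]])

```text
time: 16.85
eef_pos: [0.4889, 0.0582, 0.0528]
orientation: [-1.146, -1.274, 1.312]
ft_force: [-3.5, -0.6, 11.3]
grip_width: -0.0002
```

>>> servo_tool(moves=[[[0,0,0.006,0],[0,0,0.015,0],[0,0,0.04,0],[0,0,0.08,0],[-0.03,0,0.12,0]]])

```text
time: 17.35
eef_pos: [0.4595, 0.0579, 0.173]
orientation: [-1.144, -1.272, 1.313]
ft_force: [0.4, 0.3, 0.1]
grip_width: -0.0001
```

>>> servo_tool(moves=[[[-0.03,0,0.02,0],[-0.07,0,0.03,0],[-0.11,0,0.03,0],[-0.13,0,0.03,0],[-0.13,0,0.03,0]]])

```text
time: 17.85
eef_pos: [0.3276, 0.0581, 0.2033]
orientation: [-1.145, -1.273, 1.313]
ft_force: [-0.4, -0.7, 0.1]
grip_width: -0.0002
```

Run:
```python
from h import *
c=cap('scene','s16.png');c=cap('top','t16.png'); s=state(); print(s['time'],s['eef_pos'],s['ft_force'])
for u,v in ((259,223),(225,232),(300,222),(250,190),(220,180),(290,165)): print(world('top',u,v).round(4))
```

```text
17.95 [0.32962037 0.05797688 0.20304507] [ 0.28344934 -0.03326977 -0.50710895]
[0.4901 0.0576 0.0714]
[0.4665 0.153  0.0743]
[ 0.4894 -0.0575  0.0752]
[0.5881 0.0829 0.0649]
[0.6196 0.1693 0.0673]
[ 0.6581 -0.0338  0.0692]
```

View pics/s16.png

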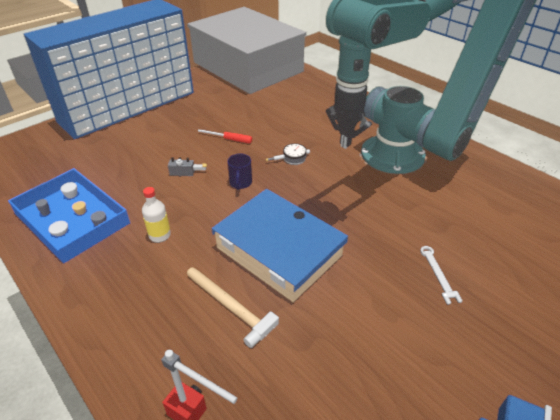

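View pics/t16.png

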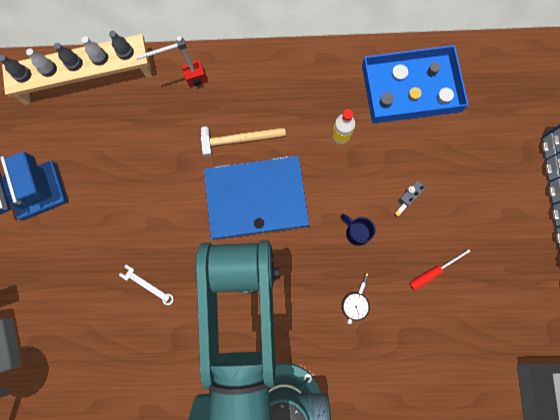

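>>> servo_tool(moves=[[[0,0,0,0],[0,0,0,0],[0,0,0,0],[0,0,0,0],[0,0,0,0]]])

```text
time: 18.45
eef_pos: [0.3298, 0.058, 0.2029]
orientation: [-1.145, -1.272, 1.313]
ft_force: [-0.4, 1.0, -0.1]
grip_width: 0.0
```

Run:
```python
from h import *
cap('top','t17.png'); cap('scene','s17.png'); s=state(); print(s['time'],s['ft_force'])
for n,r in (('t',(150,245,195,320)),('s',(185,300,205,355))):
    a=cv2.imread('pics/%s0.png'%{'t':'top','s':'scene'}[n]); b=cv2.imread('pics/%s17.png'%n); d=cv2.absdiff(a,b).max(2)
    print(n,(d[r[0]:r[1],r[2]:r[3]]>40).sum())
c=np.load('last_top.npz'); vs,us=np.mgrid[165:230:4,215:300:4]
P=np.array([world('top',u,v) for u,v in zip(us.ravel(),vs.ravel())]); yaw=.115
bx=P[:,0]*np.cos(yaw)+P[:,1]*np.sin(yaw); print('lid slope',np.polyfit(bx,P[:,2],1),P[:,2].mean())
```

```text
18.55 [-0.17276024 -0.06159622  1.18794384]
t 178
s 887
lid slope [-0.48204709  0.35112084] 0.07734632120126411
```

Run:
```python
from h import *
crop('scene',180,100,380,300,3,'s17c.png')
crop('top',180,120,320,250,5,'t17c.png')
```

```text
(no output)
```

View pics/s17c.png

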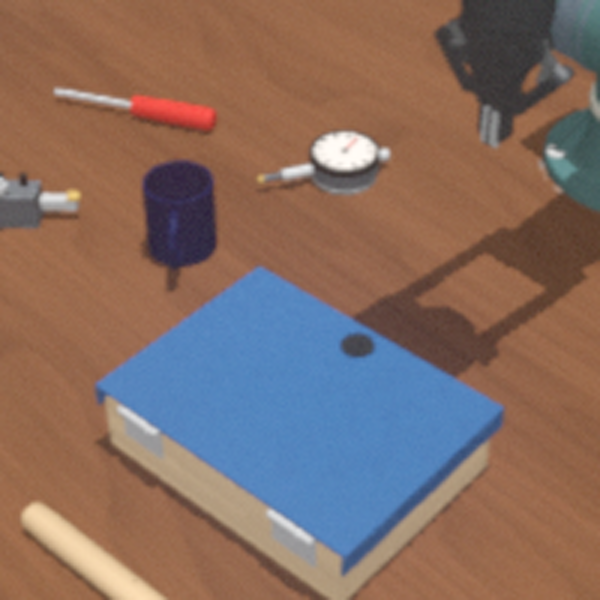

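View pics/t17c.png

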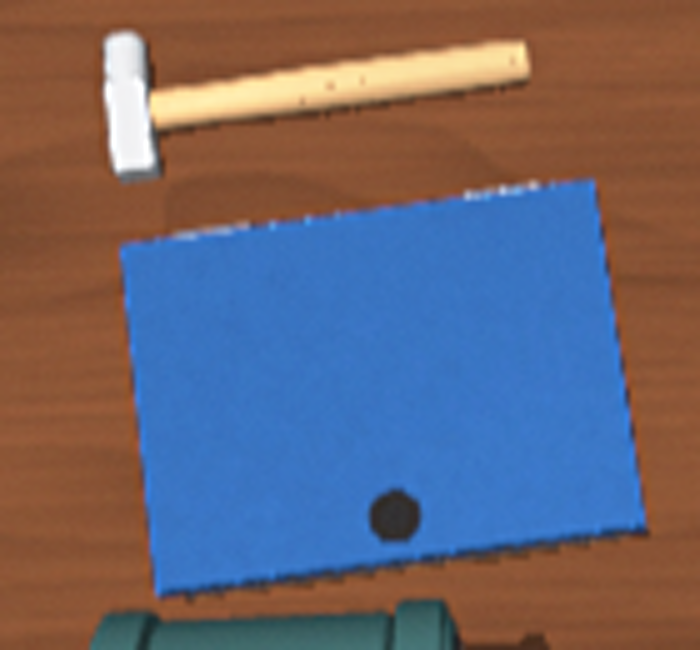

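Run:
```python
from h import *
for v in (170,180,190,200,210,220,228):
    P=np.array([world('top',u,v) for u in range(225,290,3)]); print(v,np.median(P[:,0]).round(3),np.median(P[:,2]).round(4),P[:,2].min().round(3),P[:,2].max().round(3))
for (u,v) in ((263,190),(347,241),(299,215)): print('scene',world('scene',u,v).round(4))
```

```text
170 0.645 0.0719 0.069 0.076
180 0.615 0.0721 0.068 0.076
190 0.586 0.0731 0.066 0.076
200 0.556 0.0726 0.069 0.077
210 0.527 0.0735 0.068 0.079
220 0.498 0.0727 0.068 1.232
228 0.476 0.073 0.069 0.077
scene [ 0.4942 -0.0761  0.0748]
scene [ 4.093e-01  1.674e-01 -2.000e-04]
scene [0.4906 0.0641 0.0751]
```

The lid is flat at 72 to 73 mm all over; the odd slope came from one missing depth pixel (read as z = 1.23 m). Handing in.

```bash
python3 -c "
from rig import robot; print(robot.hand_in())"
```

```text
the job is handed in; nothing more can be done
None
```

The smaller dial gauge is in its box, the lid is latched shut, and the job was handed in at about 18.6 s of the 72 s allowed.

- **Opening:** I pressed the lid at the mark to its stop (about 12 N). It sprang open by itself.
- **Placing:** I gripped the gauge across its bezel and lowered it face up until it touched the yellow bed (about 7 N), then let go. The picture after release showed it lying centred in its cut-out with the stem in its slot.
- **Closing:** I swung the lid down from behind, pressed it to the same stop (about 11 N) and lifted off. No wrist-force reading at the end of a move went above about 12 N.

**Last checks:** about 1.5 s after release the lid was still shut. Its top face read 72 to 73.5 mm along its whole depth, and the press mark was where it was before opening. The arm was clear of the box. In the last pictures the mug, tool holder, hammer, oil bottle, spanner, screwdriver and larger gauge were where they began. The square was in its place when last seen, before the lid closed.

**What disagreed:**
- **Fingertips:** the stated fingertip position, 25 mm ahead of the TCP, did not hold. By both cameras and by contact with the lid, the closed fingertips were about 13 mm behind it. I worked from that measured figure.
- **Lid slope:** one slope check gave a wrong value because a depth pixel was missing. I repeated it row by row using medians.
- **Picture comparison:** comparing pixels over the box before and after also showed some differences (178 in the top view, 887 in the scene view). I did not trace these, but saw no change in the enlarged pictures.

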